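Drip tray home under the plant shelf

TASK

Slide the steel drip tray, rear end first, into its bay under the low metal shelf, so that it will catch the drips of the watering can: turn it square to the bay, start it between the runners, then push it gently home until its rear rests against the rubber stop hidden at the back, and let go. Go by feel and never force it against the runners or the stop: no more than 20 N. Leave the watering can, mortar and jar where they stand.

Things in the scene. Friction and masses are not known exactly. Their poses are not given: they have to be found in the camera images.
- tray: Loose drip tray of bare sheet steel, open on top, 170 mm long (its x) by 130 mm wide (its y) by 18 mm high, walls and floor 3 mm, about 0.45 kg (0.3 to 0.65). Origin at the centre of its underside; x points from the handle to the rear end, which goes under the shelf first; z up. It lies flat on the bench (dry friction about 0.6, so it takes some 1.5 to 5 N to slide).
- tray_handle (a point): Middle of the tray's bow handle: a round steel bar 9 mm thick and 84 mm long, along the tray's y, 45 mm out from the front wall, its axis 20 mm above the bench (tray frame -130, 0, 20 mm). There is free space down to the bench between bar and wall and beyond the bar.
- tray_rear (a point): Middle of the outer face of the tray's rear wall (tray frame 85, 0, 11 mm).
- shelf: Low slatted steel plant shelf screwed to the bench, 190 mm deep (its x) by 226 mm wide (its y), 28 mm high, the watering can on top. Origin on the bench under its centre; x points from the open mouth into the shelf. The tray's bay runs along x, with 24 mm of headroom under the slats (6 mm over the tray's rim).
- shelf_mouth (a point): Middle of the shelf's front edge at the bench: the mouth of the bay (shelf frame -95, 0, 0 mm; axes as the shelf's). The bay lies between two upright metal runners 136 mm apart inside, so the tray has 3 mm play each side. The runners' ends flare outward over the 21 mm in front of the mouth, to about 156 mm apart.
- bay_mid (a point): A point on the bay's middle line, on the bench 115 mm in from the mouth (shelf frame 20, 0, 0 mm). A stop bar with a rubber buffer 60 mm wide is bolted under the slats; the buffer's face lies up to 20 mm before or beyond this point, differently every time and not measured, so it is found by feel. The buffer yields about 1 mm per 4 N, 6 mm at most.
- can: Coral plastic watering can standing loose on the shelf, 106 mm across and 140 mm high with handle and spout; origin under its centre.
- mortar: Beige ceramic mortar with its pestle, 110 mm across and about 105 mm high; origin under its centre.
- jar: Closed jam jar, 70 mm across and 87 mm high; origin under its centre.

How it is judged:
By the outcome, as a careful person would: the job done as asked, in the order asked, and still so for the second after the job is handed in, with the robot touching nothing.
It also fails if it takes over 64 s, if anything falls off the work surface, if the arm or the gripper's body presses on something with over 40 N, if the wrist force passes 120 N, or if a joint passes its speed limit or range.

ROBOT

A 6-joint arm with a two-finger parallel gripper is mounted at the origin on the work surface. World frame = base frame: x ahead of the robot, y to its left, z up, the work surface at z = 0. Lengths are in m, angles in degrees, forces in N, time in s.
With the tool pointing down it reaches from about 0.15 to 0.775 m from the base axis. Payload 6.1 kg.
Tool frame: the origin (TCP) lies at the very end of the fingers, on their centre line; the grasp point (between the pads) lies 19 mm behind it; z points along the fingers, y is the line along which they close (so a half turn about z gives the same grasp; the last joint's range is limited). The gripper opens to 85 mm and grips with 20 to 120 N. Pads are 22 mm wide; open, the fingers measure 114 mm over their backs; the gripper's body (76 mm by 85 mm) begins 54 mm behind the grasp point. The pads swing forward as they close: fully open they stand 13 mm farther back than shut.
Start: joints at [74.37, 7.208, -2.269, 80.523, 0, 90], TCP at [0.141, 0.506, 0.231] pointing down, gripper open.
Joint ranges: [-155.77, 155.77], [-54.66, 111.73], [-72.52, 77.12], [-102.08, 115.82], [-83.92, 84.16], [-180, 180]. Speed limits (degrees/s): [136.94, 136.94, 172.46, 180, 180, 180].

INTERFACE

Orientations are given as [roll, pitch, yaw] about the fixed x, y, z axes, in that order (R = Rz(yaw) Ry(pitch) Rx(roll)).
In Python, from cell import * gives the robot as it stands. Calls block until the motion is done:
- goto(position, orientation): joint-space move of the TCP to a pose.
- move_straight(position, rate=0.15, attitude=None, stop_force=None): straight line of the TCP; attitude=None keeps the orientation; rate is the mean speed in m/s. With stop_force (N) it stops when the force on the tool has changed by that much, and returns True; else False.
- movej(angles): joint-space move.
- move_gripper(opening, grasp_force=None): opening from 0.0 (shut) to 1.0 (fully open); grasp_force is the grip in N (None keeps the last); returns when the fingers have stopped.
- dwell(seconds).
- ik(position, orientation): joint angles nearest the present ones, or None.
- get_image(name): name is "side" or "top" or "wrist"; returns a dict with "img" (384x512x3 uint8, red, green, blue), "range_z" (384x512 float32, m along the optical axis (not along the pixel's ray), 0 where there is no reading), "camera_matrix" (3x3 intrinsics, pixels), "k1" (the pictures are not rectified: a ray, as slopes to the right and down, at radius r is drawn at 1 + k1 r^2 times it, then the intrinsics apply), "position" and "attitude" of the camera in the world. Camera axes: x right, y down, z forward; pixel columns grow to the right and rows downward; lengths in m; the calibration is good to about 2 mm. A picture is of the moment at which its call begins.
A pose or a line that the arm cannot do raises Unreachable and nothing moves.
- hand_in(): hands the job in; it is judged then, once.
Trained networks look in the newest picture that a camera, given by its name, has taken for a name from the list of things; names that differ only in an ending like _2 or _b are one class to them, and where a whole thing is asked for, a point or a joint stands for the part that bears it (a point fixed in the world has none). Each returns a list of dicts, best first, with "score" (0 to 1); they miss things now and then, are a little off and sometimes report something else, mostly with a low value. They report only what shows in the picture. A call takes as long as a camera call.
- cut_out(query, camera): "region" (384x512 bool, what is visible of it).
- landmark_of(query, camera): "position" ([x, y, z] in m, in world coordinates, good to about 4 mm: a listed point, or the origin of a listed thing).
Readings, each from a call of its own:
- read_time(): time.
- read_joint_positions(): joint angles.
- read_joint_vel(): joint speeds.
- read_joint_efforts(): joint torques, N m.
- read_tool_pos(): TCP position.
- read_orientation(): TCP orientation.
- read_contact_force(): force on the tool from outside, world axes, zero at the start.
- read_moment(): the same for the moment, N m.
- read_finger_gap(): opening from 0.0 (shut) to 1.0 (fully open).
- read_grip_force(): force on a finger pad.
Only numpy, scipy, OpenCV 4.12 (cv2) and the standard library are available. Lean on these libraries where they do the work, as an engineer would, in place of code of your own. Each camera call takes 0.05 s, during which the arm holds its last target. There are 200 camera calls.

## Working session

There is one attempt and no reset: what is moved stays moved. The work goes in short steps, each a Python script; the robot and the scene stay as the last script left them, time stands still between calls to the robot, and variables do not carry over. Pictures are saved under pics/ and viewed, at most 10 in all, crops included, and the job is handed in when it is done.

```bash
mkdir -p pics; ls; python3 - <<'E'
from cell import *
import cv2
for c in ["top","side"]:
    d=get_image(c); cv2.imwrite(f"pics/{c}0.png",d["img"][:,:,::-1])
    print(c,d["position"],d["attitude"],d["k1"])
    for q in ["tray","tray_handle","tray_rear","shelf","shelf_mouth","bay_mid","can","mortar","jar"]:
        print(q,[(r["score"],[round(float(v),4) for v in r["position"]]) for r in landmark_of(q,c)[:2]])
print(read_time(), read_orientation())
E
```

```text
pics
top [ 0.39900758 -0.04102712  0.98832076] [-172.01679567    1.33443319  -88.38916776] -0.10857004256167177
tray [(0.8, [0.5216, -0.2178, -0.0003])]
tray_handle [(0.8, [0.5166, -0.3456, 0.0206])]
tray_rear [(0.74, [0.5195, -0.1352, 0.0132])]
shelf [(0.57, [0.564, 0.201, -0.0002])]
shelf_mouth [(0.7, [0.5661, 0.1071, 0.0017]), (0.29, [0.5193, -0.2203, 0.0033])]
bay_mid [(0.55, [0.5616, 0.2229, -0.0031])]
can [(0.79, [0.5459, 0.2256, 0.0252])]
mortar [(0.95, [0.3194, -0.2349, 0.0038])]
jar [(0.59, [0.7804, -0.0794, 0.0])]
side [ 0.36311413 -0.73713984  0.7372873 ] [-133.26853025   -0.94805009  -14.03219605] -0.039293539488467644
tray [(0.78, [0.5158, -0.2168, -0.0013])]
tray_handle [(0.83, [0.5174, -0.3456, 0.0229])]
tray_rear [(0.88, [0.5201, -0.1321, 0.0082])]
shelf [(0.57, [0.5619, 0.2018, -0.0032])]
shelf_mouth [(0.7, [0.5483, 0.2213, 0.0311]), (0.57, [0.5627, 0.1053, 0.0039])]
bay_mid [(0.89, [0.5599, 0.2181, 0.0011])]
can [(0.76, [0.5499, 0.2209, 0.03])]
mortar [(0.58, [0.3143, -0.2328, -0.0037])]
jar [(0.64, [0.78, -0.0746, 0.0043])]
1.0 [-1.79998346e+02 -1.48797595e-03  1.64371800e+02]
```

View pics/top0.png

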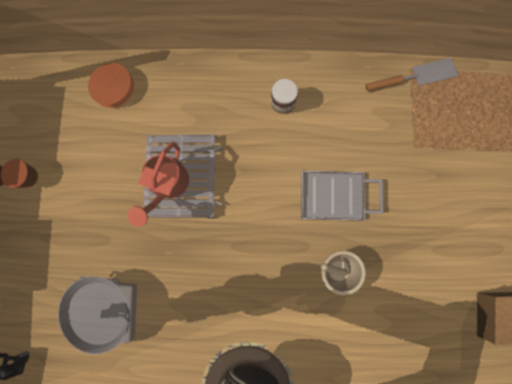

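View pics/side0.png

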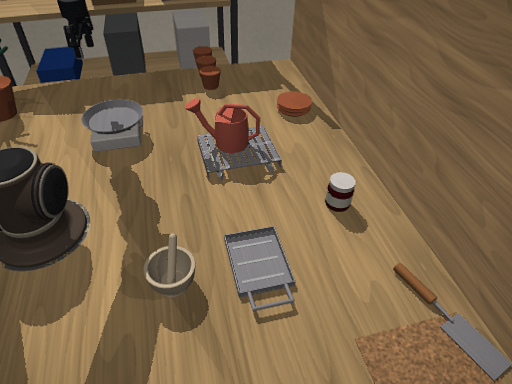

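The top view shows the tray at about (333,195) with its handle on the right. The shelf is at about (180,175) with its mouth facing right, and the can's handle overhangs towards the mouth. Next I'll measure both poses more precisely.

```bash
cat > h.py <<'E'
from cell import *
import numpy as np, cv2
from scipy.spatial.transform import Rotation as Ro
def cloud(d):
    K=d["camera_matrix"]; Z=d["range_z"]; v,u=np.mgrid[:384,:512]
    x=(u-K[0,2])/K[0,0]; y=(v-K[1,2])/K[1,1]; rd=np.hypot(x,y); r=rd.copy()
    for _ in range(20): r=rd/(1+d["k1"]*r*r)
    s=np.where(rd>0,r/np.maximum(rd,1e-9),1)
    P=np.stack([x*s*Z,y*s*Z,Z],-1)
    W=P@Ro.from_euler('xyz',d["attitude"],degrees=True).as_matrix().T+d["position"]
    W[Z<=0]=np.nan
    return W
def rect(P):
    (c,s,a)=cv2.minAreaRect((P[:,:2]*1000).astype(np.float32)); return np.round(c,1),np.round(s,1),round(a,2)
E
python3 - <<'E'
from h import *
for c in ["top","side"]:
    d=get_image(c); W=cloud(d)
    z0=np.nanmedian(W[...,2][(np.abs(W[...,2])<.02)&(abs(W[...,0]-.5)<.2)]); print(c,"bench z",z0)
    for q,lo,hi in [("tray",.008,.026),("shelf",.018,.036)]:
        m=cut_out(q,c)[0]; M=m["region"]
        xy={"tray":(.519,-.235),"shelf":(.563,.2)}[q]
        k=(abs(W[...,0]-xy[0])<.14)&(abs(W[...,1]-xy[1])<.15)&(W[...,2]-z0>lo)&(W[...,2]-z0<hi)
        P=W[M&k]; print(q,m["score"],M.sum(),len(P),"rect",rect(P))
        P2=W[k]; print("  nomask",len(P2),rect(P2),np.round(np.percentile(P2[:,:2],[0.5,99.5],axis=0)*1000,1).tolist())
    S=cv2.resize(d["img"][:,:,::-1][{"top":slice(120,235),"side":slice(85,185)}[c],{"top":slice(120,235),"side":slice(180,300)}[c]],None,fx=5,fy=5,interpolation=cv2.INTER_CUBIC)
    cv2.imwrite(f"pics/crop_{c}.png",S)
E
```

```text
top bench z 0.00040510220304290634
tray 0.74 3323 538 rect (array([ 517.2, -238.9]), array([218.5, 131.4]), 89.87)
  nomask 539 (array([ 517.2, -238.9]), array([218.5, 131.4]), 89.87) [[451.7, -347.7], [582.1, -130.0]]
shelf 0.8 3255 2907 rect (array([560.9, 194. ]), array([227.5, 208. ]), 1.03)
  nomask 3267 (array([561.6, 192.7]), array([226.7, 211.8]), 1.78) [[447.2, 103.7], [674.5, 298.3]]
side bench z -0.00011314381604587975
tray 0.78 3756 793 rect (array([ 518.2, -241.6]), array([130.7, 221.7]), 0.07)
  nomask 850 (array([ 518.2, -241.6]), array([130.9, 221.6]), 0.01) [[452.9, -352.2], [583.0, -131.3]]
shelf 0.58 1962 1567 rect (array([561.9, 188. ]), array([230.3, 206.6]), 0.29)
  nomask 1712 (array([562. , 190.1]), array([227.2, 214.4]), 1.63) [[447.6, 91.1], [675.6, 292.3]]
```

View pics/crop_top.png

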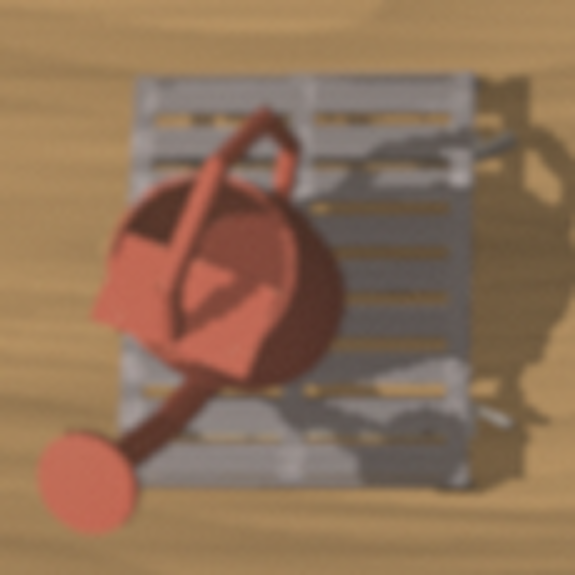

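The shelf is nearly square to world y, about 1–2° off. Both runner flares show, at crop (495,148) and (495,415). I'll look closer with the wrist camera.

```bash
cat >> h.py <<'E'
def edges(P):
    """P: shelf-top points. side edges + front edge of slatted top -> yaw(s) and mouth centre"""
    from scipy.stats import theilslopes
    out={}
    b=np.arange(.115,.285,.006); 
    for n,f in (("x-",np.min),("x+",np.max)):
        Q=[(y+.003,f(P[(P[:,1]>=y)&(P[:,1]<y+.006),0])) for y in b if ((P[:,1]>=y)&(P[:,1]<y+.006)).sum()>8]
        Q=np.array(Q)
        if len(Q)>5: s,i,*_=theilslopes(Q[:,1],Q[:,0]); out[n]=(round(np.degrees(np.arctan(-s)),2),round(1000*(i+s*.105),1),len(Q))
    b=np.arange(.455,.67,.006)
    Q=np.array([(x+.003,np.min(P[(P[:,0]>=x)&(P[:,0]<x+.006),1])) for x in b if ((P[:,0]>=x)&(P[:,0]<x+.006)).sum()>8])
    if len(Q)>5: s,i,*_=theilslopes(Q[:,1],Q[:,0]); out["front"]=(round(np.degrees(np.arctan(s)),2),round(1000*(i+s*.563),1),len(Q))
    return out
E
python3 - <<'E'
from h import *
goto([.563,.06,.33],[180,0,180])
for c in ["top","side","wrist"]:
    d=get_image(c); W=cloud(d)
    k=(W[...,2]>.0235)&(W[...,2]<.033)&(abs(W[...,0]-.563)<.135)&(abs(W[...,1]-.2)<.12)
    print(c,k.sum(),edges(W[k]))
cv2.imwrite("pics/w1.png",d["img"][:,:,::-1]); print(d["position"],d["attitude"])
for q in ["shelf","shelf_mouth","bay_mid"]: print(q,[(r["score"],np.round(r["position"],4)) for r in landmark_of(q,"wrist")[:2]])
k=(W[...,2]>.004)&(W[...,2]<.05)&(W[...,1]<.1)&(W[...,1]>.07)&(abs(W[...,0]-.563)<.11)
for s in (-1,1):
    P=W[k&(s*(W[...,0]-.563)>0)]; print("flare",s,len(P),np.round(np.percentile(P,[2,50,98],axis=0)*1000,1).tolist() if len(P) else 0)
print(read_time(),read_joint_positions())
E
```

```text
top 89 {}
side 1642 {'x-': (np.float64(1.46), np.float64(451.9), 29), 'x+': (np.float64(1.95), np.float64(676.9), 29), 'front': (np.float64(1.38), np.float64(104.0), 36)}
wrist 12340 {'x-': (np.float64(1.69), np.float64(451.4), 29), 'x+': (np.float64(1.28), np.float64(676.0), 29), 'front': (np.float64(1.5), np.float64(106.3), 36)}
[0.48606191 0.06059048 0.47297746] [ 1.62406359e+02 -8.92485098e-02  9.00934422e+01]
shelf [(0.6, array([0.5563, 0.1969, 0.0012])), (0.18, array([ 0.5132, -0.129 ,  0.0063]))]
shelf_mouth [(0.58, array([ 0.5658,  0.104 , -0.0016]))]
bay_mid []
flare -1 40 [[483.6, 83.3, 9.4], [488.0, 90.9, 22.4], [492.3, 99.3, 24.3]]
flare 1 61 [[636.1, 87.3, 4.6], [639.3, 93.4, 18.6], [643.5, 99.0, 23.7]]
3.825 [6.12730226e+00 1.32761302e+01 1.75279659e+01 9.42580783e+01
 1.43853058e-03 6.08596333e+00]
```

View pics/w1.png

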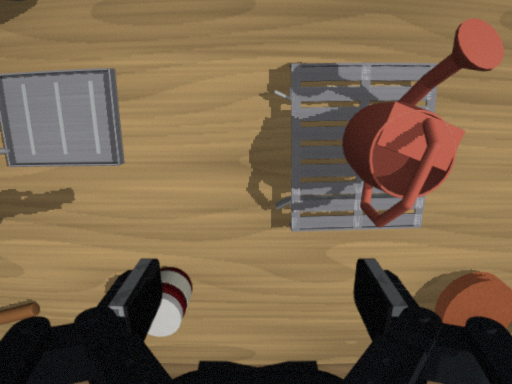

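The wrist view shows the mouth edge as a vertical line at about column 292, with flares at (281,94) and (283,203). Edge fits give a bay yaw of about 91.5° and a mouth at (0.564, 0.105). Next I grasp the handle and slide the tray in front of the bay.

```bash
python3 - <<'E'
from h import *
move_gripper(0.45,40)
goto([.517,-.347,.10],[180,0,180])
d=get_image("wrist"); W=cloud(d)
k=(W[...,2]>.012)&(W[...,2]<.03)&(abs(W[...,0]-.517)<.05)&(abs(W[...,1]+.346)<.02)
P=W[k]; print("bar",len(P),np.round(np.percentile(P,[3,50,97],axis=0)*1000,1).tolist() if len(P) else 0)
print(move_straight([.517,-.347,.005],rate=.08,stop_force=6), read_tool_pos())
move_gripper(0.0,40)
print(read_finger_gap(),read_grip_force(),read_contact_force(),read_time())
d=get_image("wrist");cv2.imwrite("pics/w2.png",d["img"][:,:,::-1])
E
```

```text
bar 2162 [[472.7, -350.7, 20.1], [512.7, -345.1, 23.7], [560.8, -328.1, 25.5]]
False [ 0.51739101 -0.34725121  0.0056504 ]
0.08749102780863006 39.04793322086334 [-1.48218257  0.12864066  3.13135431] 7.8333
```

View pics/w2.png

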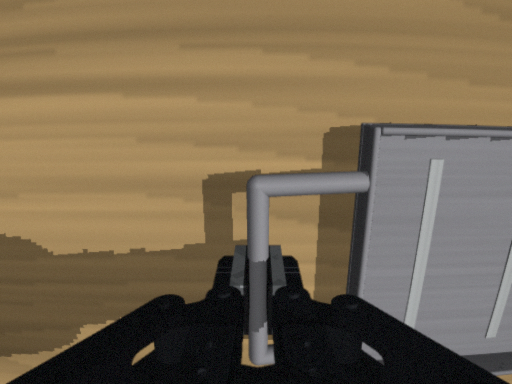

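The fingers hold the bar near its middle, at about (258,290), and the tray is undisturbed. Now I slide it over and turn it to 91.5°.

```bash
cat >> h.py <<'E'
YAW=91.5; M=np.array([.5639,.105]); Z=.0057
def U(y): return np.array([-np.sin(np.radians(y)),0]) + np.array([0,np.cos(np.radians(y-90))]) if False else np.array([np.cos(np.radians(y)),np.sin(np.radians(y))])
def tray_pose(W):
    """fit tray rim: side walls and rear from heights"""
    from scipy.stats import theilslopes
    h=read_tool_pos(); h=np.array(h[:2]); u=U(YAW); n=np.array([-u[1],u[0]])
    R=W[...,:2]-h; a=R@u; b=R@n
    k=(W[...,2]>.012)&(W[...,2]<.024)&(a>.035)&(a<.24)&(abs(b)<.08)
    a,b=a[k],b[k]; o={}
    for nme,f in (("right",np.min),("left",np.max)):
        Q=np.array([(t,f(b[(a>=t)&(a<t+.008)])) for t in np.arange(.06,.2,.008) if ((a>=t)&(a<t+.008)).sum()>4])
        if len(Q)>4:
            s,i,*_=theilslopes(Q[:,1],Q[:,0]); o[nme]=(round(np.degrees(np.arctan(s)),2),round(1000*(i+.215*s),1),len(Q))
    o["rear_a"]=np.round(np.percentile(a,99.5)*1000,1)
    return o
E
python3 - <<'E'
from h import *
u=U(YAW); p=M-.25*u; 
p1=np.array([.545,-.24])
a=[180,0,YAW+90]
print(move_straight([*p1,Z],rate=.08,attitude=[180,0,180.7],stop_force=25))
print(move_straight([*p,Z],rate=.07,attitude=a,stop_force=25))
dwell(.2)
print(read_tool_pos(),read_orientation(),read_contact_force(),read_moment(),read_finger_gap(),read_time())
for c in ["top","side","wrist"]:
    d=get_image(c); W=cloud(d); print(c,tray_pose(W))
    if c!="wrist": print([np.round(landmark_of(q,c)[0]["position"],4) for q in ["tray_handle","tray_rear"]])
    if c=="side": cv2.imwrite("pics/s3.png",cv2.resize(d["img"][:,:,::-1][70:320,150:400],None,fx=2.4,fy=2.4))
    k=(W[...,2]>.004)&(W[...,2]<.05)&(W[...,1]<.1)&(W[...,1]>.085)&(abs(W[...,0]-.563)<.11)
    for s in (-1,1):
        P=W[k&(s*(W[...,0]-.563)>.03)]; print("flare",s,len(P),np.round(np.percentile(P,[2,50,98],axis=0)*1000,1).tolist() if len(P) else 0)
E
```

```text
False
False
[ 0.57020616 -0.14481058  0.00554071] [ 1.79959408e+02 -1.97605076e-02 -1.78511206e+02] [-1.24656823  1.26653913 -0.37644291] [0.36782697 0.06321643 0.05574583] 0.08273969262635358 11.175
top {'right': (np.float64(0.07), np.float64(-63.2), 18), 'left': (np.float64(0.48), np.float64(66.8), 18), 'rear_a': np.float64(238.5)}Traceback (most recent call last):
  File "<stdin>", line 11, in <module>
IndexError: list index out of range
```

```bash
python3 - <<'E'
from h import *
for c in ["side","top","wrist"]:
    d=get_image(c); W=cloud(d); print(c,tray_pose(W))
    if c=="side": cv2.imwrite("pics/s3.png",cv2.resize(d["img"][:,:,::-1][70:320,150:400],None,fx=2.4,fy=2.4))
    # flare and slat edges along bay frame
    R=W[...,:2]-M; u=U(YAW); n=np.array([-u[1],u[0]]); a=R@u; b=R@n; z=W[...,2]
    for s in (-1,1):
        k=(z>.006)&(z<.03)&(a>-.02)&(a<-.008)&(s*b>.05)&(s*b<.1); print(" flare",s,k.sum(),np.round(np.percentile(b[k],[5,50,95])*1000,1) if k.sum() else 0, np.round(1000*np.median(a[k]),1))
    k=(z>.02)&(z<.034)&(a>.01)&(a<.18)&(abs(b)<.13); print(" shelf sides",np.round(np.percentile(b[k],[.5,99.5])*1000,1))
E
```

```text
side {'rear_a': np.float64(237.0)}
 flare -1 0 0 nan
 flare 1 10 [72.2 74.  80.3] -12.0
 shelf sides [-57.9 112.9]
top {'right': (np.float64(-0.15), np.float64(-63.6), 17), 'left': (np.float64(0.42), np.float64(66.7), 17), 'rear_a': np.float64(237.5)}
 flare -1 11 [-77.6 -75.5 -73.2] -13.1
 flare 1 4 [77.4 78.7 80.1] -14.1
 shelf sides [-112.5  113.3]
wrist {'right': (np.float64(-59.97), np.float64(-144.2), 10), 'left': (np.float64(-60.16), np.float64(-142.6), 10), 'rear_a': np.float64(138.9)}
 flare -1 0 0 nan
 flare 1 0 0 nan
  return _methods._mean(a, axis=axis, dtype=dtype,
  ret = ret.dtype.type(ret / rcount)
Traceback (most recent call last):
IndexError: index -1 is out of bounds for axis 0 with size 0
```

View pics/s3.png

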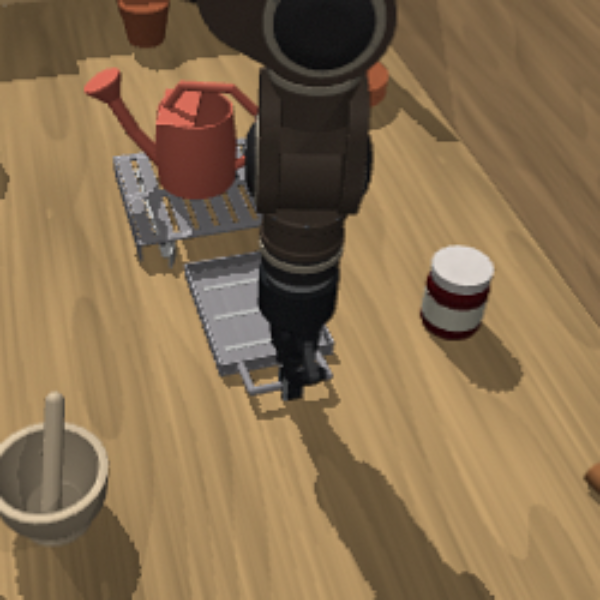

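The side view shows the tray square in front of the mouth and the can untouched. In the top camera the tray is within about 1 mm of the bay line, so I'll trim it by 0.7 mm and insert in small steps, correcting from the lateral force.

```bash
cat >> h.py <<'E'
def insert(s0,s1,lat,ds=.006,rate=.04,yaw=YAW,limit=9,gain=.00012):
    """handle travels along the bay; s = rear position beyond the mouth"""
    u=U(YAW); n=np.array([-u[1],u[0]]); s=s0; hit=False
    while s<s1-1e-6 and not hit:
        s=min(s+ds,s1); p=M+(s-.215)*u+lat*n
        hit=move_straight([*p,Z],rate=rate,attitude=[180,0,yaw+90],stop_force=limit)
        f=np.array(read_contact_force()); m=read_moment(); fu,fn=f[:2]@u,f[:2]@n
        r=(np.array(read_tool_pos())[:2]-M)@u+.215
        print(f"s {s*1e3:.1f} real {r*1e3:.1f} fu {fu:.1f} fn {fn:.1f} fz {f[2]:.1f} mz {m[2]:.2f} lat {lat*1e3:.2f}",hit)
        if abs(fn)>2: lat+=gain*(fn-2*np.sign(fn))
        if fu<-limit: hit=True
    return s,lat,yaw,hit
E
python3 - <<'E'
from h import *
print(insert(-.035,.03,-.0007), read_time())
E
```

```text
s -29.0 real -28.7 fu 0.1 fn 0.3 fz -1.9 mz 0.03 lat -0.70 False
s -23.0 real -22.4 fu 1.6 fn -0.3 fz -1.8 mz 0.03 lat -0.70 False
s -17.0 real -16.4 fu 1.5 fn -0.7 fz -1.5 mz -0.03 lat -0.70 False
s -11.0 real -10.4 fu 0.6 fn 0.2 fz -2.6 mz -0.04 lat -0.70 False
s -5.0 real -4.5 fu 2.3 fn -0.8 fz -2.2 mz -0.00 lat -0.70 False
s 1.0 real 1.6 fu 1.7 fn 0.7 fz -1.4 mz -0.07 lat -0.70 False
s 7.0 real 7.5 fu 1.1 fn -0.5 fz -2.8 mz -0.02 lat -0.70 False
s 13.0 real 13.6 fu 1.6 fn 0.5 fz -1.6 mz -0.04 lat -0.70 False
s 19.0 real 19.6 fu 1.1 fn 0.2 fz -2.3 mz -0.03 lat -0.70 False
s 25.0 real 25.6 fu 1.8 fn -0.0 fz -1.8 mz -0.07 lat -0.70 False
s 30.0 real 30.5 fu -0.1 fn -0.7 fz -1.7 mz -0.01 lat -0.70 False
(0.03, -0.0007, 91.5, False) 14.7
```

It's running free between the runners, so I'll continue and slow down for the stop.

```bash
python3 - <<'E'
from h import *
s,l,y,h=insert(.03,.088,-.0007,ds=.008)
if not h: s,l,y,h=insert(s,.142,l,ds=.004,rate=.02,limit=8)
print(s,l,h,read_finger_gap(),read_time())
E
```

```text
s 38.0 real 38.6 fu 1.1 fn 0.4 fz -2.9 mz 0.01 lat -0.70 False
s 46.0 real 46.6 fu 1.0 fn 0.2 fz -3.2 mz 0.03 lat -0.70 False
s 54.0 real 54.6 fu 1.3 fn -0.1 fz -1.5 mz -0.05 lat -0.70 False
s 62.0 real 62.6 fu 0.2 fn -0.5 fz -1.0 mz -0.07 lat -0.70 False
s 70.0 real 70.6 fu 1.2 fn -0.8 fz -1.0 mz -0.00 lat -0.70 False
s 78.0 real 78.6 fu 2.0 fn 0.2 fz -2.3 mz 0.01 lat -0.70 False
s 86.0 real 86.6 fu 1.4 fn 0.1 fz -2.2 mz 0.04 lat -0.70 False
s 88.0 real 88.1 fu 0.9 fn 0.0 fz -2.7 mz -0.07 lat -0.70 False
s 92.0 real 92.2 fu 0.3 fn -1.0 fz -0.9 mz 0.00 lat -0.70 False
s 96.0 real 96.4 fu 0.4 fn -0.3 fz -2.8 mz -0.01 lat -0.70 False
s 100.0 real 100.4 fu 1.3 fn -0.3 fz -2.2 mz -0.07 lat -0.70 False
s 104.0 real 104.3 fu 0.4 fn -0.6 fz -1.8 mz -0.00 lat -0.70 False
s 108.0 real 108.3 fu -0.4 fn -0.1 fz -1.6 mz -0.01 lat -0.70 False
s 112.0 real 112.3 fu 1.2 fn 0.3 fz -2.9 mz -0.01 lat -0.70 False
s 116.0 real 115.8 fu -3.1 fn -0.8 fz -2.5 mz 0.03 lat -0.70 False
s 120.0 real 116.8 fu -3.9 fn -0.6 fz 2.8 mz 0.01 lat -0.70 True
0.12000000000000002 -0.0007 True 0.08451715672138785 20.1
```

```bash
python3 - <<'E'
from h import *
insert(.1163,.1180,-.0007,ds=.0006,rate=.01,limit=10)
d=get_image("top"); cv2.imwrite("pics/t5.png",cv2.resize(d["img"][:,:,::-1][100:260,110:350],None,fx=3,fy=3)); print(read_time())
E
```

```text
s 116.9 real 116.2 fu -4.9 fn -0.5 fz -1.8 mz 0.02 lat -0.70 False
s 117.5 real 116.4 fu -6.5 fn -0.7 fz -1.3 mz -0.01 lat -0.70 False
s 118.0 real 116.6 fu -8.0 fn -0.4 fz -0.7 mz -0.03 lat -0.70 False
20.9167
```

View pics/t5.png

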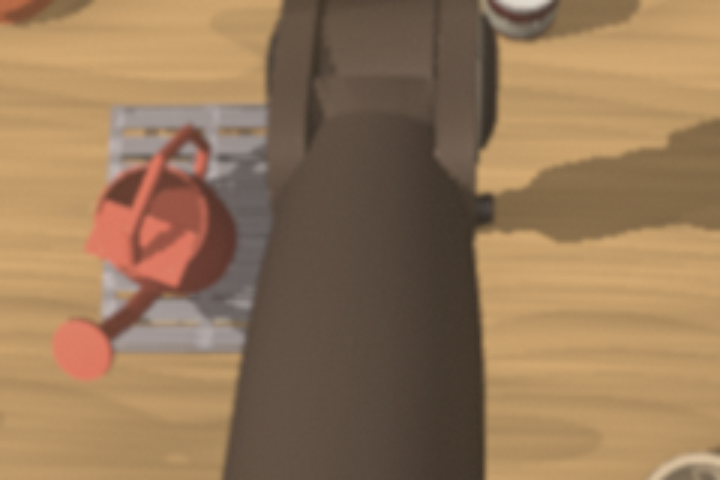

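The force climbs softly to 8 N with no side load or moment, so this is the rubber stop. I'll ease off slightly, release, rise and check.

```bash
python3 - <<'E'
from h import *
insert(.1163,.1168,-.0007,rate=.01,limit=20)
move_gripper(0.4); dwell(.2); print(read_contact_force())
p=np.array(read_tool_pos()); print(p)
print(move_straight([p[0],p[1],.12],rate=.08,stop_force=10))
move_straight([p[0],p[1]-.15,.33],rate=.2); 
goto([.40,-.2,.35],[180,0,180]); dwell(.3)
d=get_image("top"); W=cloud(d); u=U(YAW); n=np.array([-u[1],u[0]])
for c in ["top","side"]:
    get_image(c)
    for q in ["tray_handle","can","mortar","jar"]: print(c,q,[np.round(x["position"],4) for x in landmark_of(q,c)[:1]])
R=W[...,:2]-M;a=R@u;b=R@n;z=W[...,2]
k=(z>.012)&(z<.03)&(a>-.13)&(a<-.085)&(abs(b)<.06); print("bar a,b",np.round(1000*np.percentile(a[k],[2,50,98]),1),np.round(1000*np.percentile(b[k],[1,50,99]),1))
d=get_image("top"); cv2.imwrite("pics/t6.png",cv2.resize(d["img"][:,:,::-1][60:310,110:400],None,fx=2.4,fy=2.4)); print(read_time())
E
```

```text
s 116.8 real 116.0 fu -6.6 fn -0.4 fz -2.0 mz 0.01 lat -0.70 False
[0.69938733 1.02238885 0.05922262]
[0.56713512 0.00703764 0.00573117]
False
top tray_handle [array([0.5698, 0.0071, 0.0163])]
top can [array([0.5444, 0.2226, 0.0258])]
top mortar [array([ 0.3176, -0.2337,  0.0019])]
top jar [array([ 7.80e-01, -7.88e-02, -6.00e-04])]
side tray_handle [array([0.5668, 0.0065, 0.0225])]
side can [array([0.5497, 0.221 , 0.0321])]
side mortar [array([ 0.3156, -0.2321, -0.001 ])]
side jar [array([ 0.7811, -0.0718,  0.0028])]
bar a,b [-101.2  -98.3  -87.1] [-44.9   2.4  45.2]
26.4167
```

View pics/t6.png

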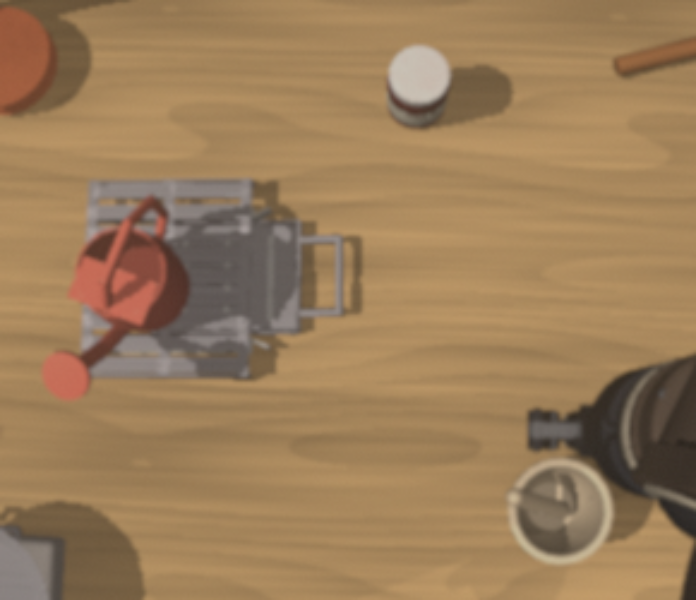

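The tray sits square under the shelf with its front edge at about (299,275) and its handle at (340,275). The can, mortar and jar haven't moved.

```bash
python3 -c "
from cell import *
print(hand_in())"
```

```text
the job is handed in; nothing more can be done
None
```

The tray is in its bay, square between the runners with its rear against the rubber stop, and released; I measured about 8 N at most, the watering can, mortar and jar stayed in place, and I handed the job in at about 26 s (no verdict came back).

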